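Seat a blank in the drilling jig and lock the cam

TASK

The oak blank lies loose and slightly askew in the drilling jig: with light touches of the fingertips, first push the middle of its long near edge until it sits flush along the back fence, next tap its left end until it butts against the end stop, and last push the knob of the cam lever round until the lever stops, so that the cam bears on the blank. Only push, with nothing but the fingers: do not lift or tip the blank, press gently throughout, and leave the other things on the bench where they are.

Things in the scene. Friction and masses are not known exactly. Their poses are not given: they have to be found in the camera images.
- jig: Drilling jig fixed to the bench: plywood base 185 x 250 mm, 18 mm thick. Origin at the centre of the base's underside (z = 0); x points to the back fence, away from the robot, y to the left along the fence. When seated, the middle of the blank is at x = +38 mm, y = -15 mm of this frame.
- fence_face (a point): On the face of the pale wooden back fence, half-way along it, 35 mm above the bench. The face is upright and square to the jig's x, at x = +68 mm of the jig; the fence runs over the jig's whole far edge, 24 mm thick, its top 58 mm above the bench.
- stop_face (a point): On the face of the end stop, a pale wooden block at the right of the jig, 35 mm above the bench. The face is upright and square to the jig's y, at y = -95 mm of the jig, from x = -6 to +60 mm; its top is 48 mm above the bench.
- bush_plate (a point): Middle of the top, 68 mm above the bench, between the two drill bushes of the steel plate that is screwed on the fence and reaches over the blank (jig x = 39 to 92 mm, y = -76 to -10 mm; 6 mm clear of the blank's top).
- blank: The oak blank, a plain block 60 (its x) x 160 (its y) x 34 (its z) mm, 0.17 kg more or less, loose on the jig's base (its underside 18 mm above the bench). Origin at the centre of its underside; its x points towards the fence, its y to the left. At the start it is 8 to 12 mm short of the fence, 12 to 32 mm short of the stop, and up to 0.07 rad askew.
- blank_edge (a point): Middle of the blank's long near face, half-way up (17 mm above the base): the spot to push towards the fence.
- blank_end (a point): Middle of the blank's left end face, half-way up: the spot to tap towards the end stop.
- lever_knob (a point): Centre of the round black knob, 28 mm in diameter, at the end of the cam lever; 50 mm above the bench, 95 mm from the lever's pivot. The flat steel lever is 12 mm wide, 46 to 53 mm above the bench.
- cam_pivot (a point): On the pivot axis of the cam lever, 33 mm above the bench, at x = -24.6 mm, y = -60 mm of the jig. On it sits the dark wooden drop-shaped cam, fixed to the lever, 20 to 46 mm above the bench. Its lobe meets the seated blank's near edge only in the last 0.15 rad or so of the lever's swing.
- cam_lever (a joint): Turn of the lever, rad, clockwise from above. 0 = open: it points from the pivot to the robot, 10 degrees right of the jig's -x; 1.5 = stop, locked: the knob has swung left, the lever lies nearly along the blank (14 degrees short of the jig's +y). Starts at 0 to 0.3. Stiff: 1 to 2 N at the knob, more as the cam bites in the last part; stays where left.
- spare_offcut: Bystander: another wooden block, 35 x 120 x 28 mm, on the bench left of the jig.
- marking_gauge: Bystander: wooden marking gauge, 64 x 220 x 64 mm, on the bench in front of the jig.
- pencil: Bystander: carpenter's pencil, 14 x 176 x 14 mm, between the marking gauge and the jig.
- block_plane: Bystander: metal block plane, 50 x 160 x 52 mm, far left.
- mug_1: Bystander: mug, 95 mm tall, on the thin board behind the jig.
- spring_clamp_1: Bystander: black spring clamp, 88 x 154 x 26 mm, on the thin board at the left.

How it is judged (in metres and radians):
On the way, in this order (a step that is already met when the one before it is completed fails the run):
1. the blank is pushed flush along the back fence (x of blank in the frame of jig above 0.036 m and angle between the y axis of blank and the y axis of jig, either way round below 0.025 rad), for 0.2 s.
2. then its end is against the end stop, still along the fence (y of blank in the frame of jig below -0.013 m and x of blank in the frame of jig above 0.034 m), for 0.2 s.
3. then the cam lever is pushed round until the cam bears on the blank (value of joint cam_lever above 1.38 rad and contact force between cam_lever and blank above 1 N), for 0.2 s.
At the end, for the whole second after the job is handed in: The blank is flush along the fence (within 2 mm and 0.025 rad) and against the end stop (within 2 mm), at rest, and the cam lever stands at 1.38 rad or more with the cam pressing on the blank (all of step 1 and all of step 3 and y of blank in the frame of jig below -0.013 m and linear speed of blank below 0.005 m/s); the robot touches nothing.
It fails at once if the blank is lifted more than 8 mm off the jig's base (height (world z) of blank above 0.026 m).
It fails at once if the blank is tipped by more than 0.15 rad (angle between blank's own z axis and vertical above 0.15 rad).
It fails at once if the fingers press with more than 35 N (contact force between the fingers and anything else above 35 N).
It fails at once if the blank or the lever is pushed with the arm or the gripper's body instead of the fingers (contact force between the arm and blank above 3 N or contact force between the arm and cam_lever above 3 N).
It fails at once if a bystander is moved by more than 20 mm (distance of any of spare_offcut, marking_gauge, pencil, block_plane, mug_1, spring_clamp_1 from where it was at the start of the episode above 0.02 m).
It also fails if it takes over 67 s, if anything falls off the work surface, if the arm or the gripper's body presses on something with over 40 N, if the wrist force passes 120 N, or if a joint passes its speed limit or range.

ROBOT

A 7-joint arm with a two-finger parallel gripper is mounted at the origin on a cart in front of the work surface, level with it; the furniture and walls round the work are solid. World frame = base frame: x ahead of the robot, y to its left, z up, the work surface at z = 0. Lengths are in mm, angles in rad, forces in N, time in s.
With the tool pointing down it reaches from about 400 to 875 mm from the base axis. Payload 4.4 kg.
Tool frame: the origin (TCP) lies midway between the tips of the shut fingers; the grasp point (between the pads) lies 19 mm behind it; z points along the fingers, y is the line along which they close (so a half turn about z gives the same grasp; the last joint's range is limited). The gripper opens to 85 mm and grips with 20 to 120 N. Pads are 22 mm wide; open, the fingers measure 114 mm over their backs; the gripper's body (76 mm by 85 mm) begins 54 mm behind the grasp point. The pads swing forward as they close: fully open they stand 13 mm farther back than shut.
Start: joints at [-1.411, 0.628, 0.038, 1.517, -0.027, 0.996, -0.02], TCP at [145.5, 633.52, 231.313] pointing down, gripper open.
Joint ranges: [-3.06, 3.06], [-0.37, 2.12], [-1.25, 1.32], [0.18, 2.47], [-1.1, 4.24], [0.23, 1.98], [-2.94, 2.94]. Speed limits (rad/s): [2.57, 2.57, 3.14, 3.14, 3.14, 3.14, 3.14].

INTERFACE

Orientations are given as [roll, pitch, yaw] about the fixed x, y, z axes, in that order (R = Rz(yaw) Ry(pitch) Rx(roll)).
In Python, from cell import ctrl gives the robot as it stands. The module is installed in compiled form; this text tells all that it offers.
- The arm moves only by the tool step_arm, never from a script. Its argument "commands" is one flat list of numbers, 7 for each row, row after row: the shift along the tool's x, y, z in cm, then the turn, a rotation vector about the tool's x, y, z in rad, then the opening, from 0 (shut) to 1 (fully open). A call has 1 to 10 rows; each row is the pose to reach, as a shift and turn from the pose commanded when the call began, along the tool's axes at that moment; what a row does not reach only later rows make up. A row lasts 1/10 s, in which the tool goes at most 50 mm and 8.59 degrees, less where a joint would pass 70% of its speed; a pose out of reach is approached as far as the arm can. A call with a gripper value outside its range is refused whole. The fingers move at their own pace and stop on an object; the grip force is fixed at half the most. Time passes only in rows, so rows that repeat a pose let the fingers close. It gives the time, the measured TCP pose, the force, the opening and the grip force at its end, in the units of the state.
- ctrl.read_state(): the state, without advancing time (a new reading comes with each control period).
- ctrl.get_image(name): name is "scene" or "top"; returns a dict with "image" (480x640x3 uint8, red, green, blue), "range_z" (480x640 float32, mm along the optical axis (not along the pixel's ray), 0 where there is no reading), "vfov" (degrees; the focal length in pixels is half the picture's height over the tangent of half this angle, whatever the lens; pixels are square), "cx", "cy" (the principal point, pixels), "world_to_cam" (4x4, takes a point from world to camera coordinates). Camera axes: x right, y down, z forward; pixel columns grow to the right and rows downward; lengths in mm; the calibration is good to about 2 mm. A picture is of the moment at which its call begins.
- ctrl.finish_job(): hands the job in; it is judged then, once.
The state is a dict: "clock": time; "qpos": joint angles; "qd": joint speeds; "tau": joint torques, N m; "eef_pos": TCP position; "tool_rot": TCP orientation; "force": force on the tool from outside, world axes, zero at the start; "torque": the same for the moment, N m; "width": finger opening in mm; "gripper_force": force on a finger pad.
Only numpy, scipy, OpenCV 4.12 (cv2) and the standard library are available. Lean on these libraries where they do the work, as an engineer would, in place of code of your own. Each camera call takes 0.05 s, during which the arm holds its last target. There are 200 camera calls.

## Working session

There is one attempt and no reset: what is moved stays moved. The work goes in short steps, Python scripts to look and compute and a tool call to move; the robot and the scene stay as the last step left them, time stands still between calls to the robot, and variables do not carry over. Pictures are saved under pics/ and viewed, at most 10 in all, crops included, and the job is handed in when it is done.

Besides the shell and the picture viewer there is one more tool, called after "Call:" by a JSON object that holds its "op" and its "data". step_arm: Moves the arm, as the interface text tells. Its arguments: {"type":"object","properties":{"commands":{"type":"array"}},"required":["commands"]}

```bash
mkdir -p pics
cat > h.py <<'E'
import numpy as np, cv2
from cell import ctrl
from scipy.spatial.transform import Rotation as R
def grab(n):
    d=ctrl.get_image(n); d['f']=240/np.tan(np.radians(d['vfov']/2)); return d
def cloud(d):
    v,u=np.mgrid[:480,:640]; z=d['range_z']
    p=np.stack([(u-d['cx'])/d['f']*z,(v-d['cy'])/d['f']*z,z,np.ones_like(z)],-1)
    return (p@np.linalg.inv(d['world_to_cam']).T)[...,:3]
def ray(d,u,v,h):
    M=np.linalg.inv(d['world_to_cam']); o=M[:3,3]
    r=M[:3,:3]@np.array([(u-d['cx'])/d['f'],(v-d['cy'])/d['f'],1]); return o+r*(h-o[2])/r[2]
def save(d,n): cv2.imwrite('pics/'+n,d['image'][...,::-1])
E
python3 - <<'E'
from h import *
for n in('top','scene'):
    d=grab(n); save(d,n+'0.png'); np.savez(n+'0.npz',**d); print(n,d['f'],d['world_to_cam'].round(3).tolist())
s=ctrl.read_state(); print(s)
E
```

```text
top 494.8861602624496 [[-0.005, -1.0, 0.017, 54.045], [-0.989, 0.002, -0.146, 596.467], [0.146, -0.017, -0.989, 1002.198], [0.0, 0.0, 0.0, 1.0]]
scene 506.03603289048726 [[0.632, -0.775, 0.009, -308.755], [-0.587, -0.486, -0.647, 438.061], [0.506, 0.404, -0.762, 695.133], [0.0, 0.0, 0.0, 1.0]]
{'clock': 0.1, 'qpos': array([-1.41080791,  0.62930156,  0.03843235,  1.51826197, -0.02701625,
        0.99629475, -0.02003418]), 'qd': array([-1.17341717e-03, -5.61026104e-05,  5.67201191e-04, -3.24061681e-03,
       -7.56748412e-04,  1.31631411e-03,  1.75704649e-04]), 'tau': array([ 4.04028251e-03, -5.64530003e+01,  1.23082101e+00, -1.93971688e+01,
        1.12878645e-02,  5.37958796e-03,  8.86452938e-06]), 'eef_pos': array([145.35175722, 632.9648388 , 230.45167959]), 'tool_rot': array([-3.13984436e+00, -7.33149539e-07,  2.91577138e+00]), 'force': array([-0.20336062, -0.6310503 , -0.50534097]), 'torque': array([-0.06114114, -0.00072893, -0.01052751]), 'gripper_force': 0.0, 'width': 85.3334467579143}
```

View pics/top0.png

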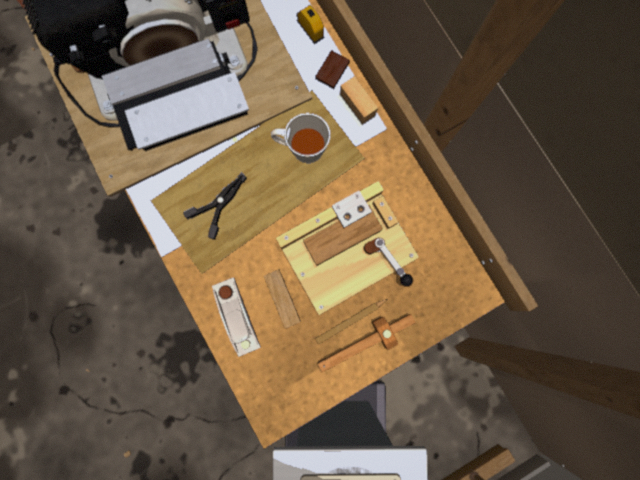

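View pics/scene0.png

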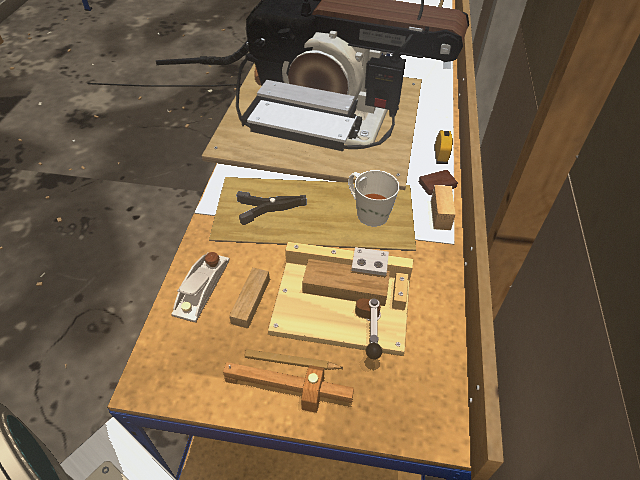

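```bash
cat > meas.py <<'E'
from h import *
def rect(P):
    (c,s,a)=cv2.minAreaRect(P[:,:2].astype(np.float32)); return np.round(c,1),np.round(s,1),round(a,2)
import sys
def run(live):
  for n in('top','scene'):
    d=grab(n) if live else dict(np.load(n+'0.npz'))
    C=cloud(d); hsv=cv2.cvtColor(d['image'],cv2.COLOR_RGB2HSV)
    b=ray(d,*((345,250) if n=='top' else (340,310)),18)
    near=np.hypot(C[...,0]-b[0],C[...,1]-b[1])<190
    z=C[...,2]; H,S,V=[hsv[...,i] for i in range(3)]
    print(n,'b',b.round(),'hsv base',hsv[tuple((285,315) if n=='top' else (320,300))],'blank',hsv[tuple((240,340) if n=='top' else (275,330))],'bench',hsv[tuple((300,440) if n=='top' else (330,440))])
    for lo,hi in((10,26),(54,61)):
        m=(near&(z>lo)&(z<hi)&(H>20)&(H<32)&(V>130)).astype(np.uint8)
        k,l,st,_=cv2.connectedComponentsWithStats(m)
        i=1+st[1:,4].argmax(); P=C[l==i]; print(' pale',lo,len(P),rect(P),'z',np.median(P[:,2]).round(1))
    m=(near&(z>46)&(z<57)&(H<20)&(S>60)).astype(np.uint8); k,l,st,_=cv2.connectedComponentsWithStats(m)
    for i in np.argsort(-st[1:,4])[:3]+1: P=C[l==i]; print(' brown',len(P),rect(P),np.median(P[:,2]).round(1))
    m=(near&(z>35)&(z<75)&(V<60)).astype(np.uint8); k,l,st,ce=cv2.connectedComponentsWithStats(m)
    for i in np.argsort(-st[1:,4])[:3]+1: P=C[l==i]; print(' dark',len(P),rect(P),'ray50',ray(d,*ce[i],52).round(1),ce[i].round())
if __name__=='__main__': run(len(sys.argv)>1)
E
python3 meas.py
```

```text
top b [562.   6.  18.] hsv base [ 20 106 216] blank [ 16 135 168] bench [ 17 150 156]
 pale 10 2355 (array([570.2,  -2.9]), array([115.9, 284.1]), 7.66) z 16.8
 pale 54 593 (array([607.2,  88.9]), array([ 23.7, 133.8]), 28.9) z 56.6
 brown 1859 (array([591.9,  12.1]), array([ 60.3, 160.2]), 28.42) 50.7
 brown 136 (array([634. , -83.5]), array([49.2, 23.4]), 28.94) 47.6
 brown 96 (array([403.5, -65.3]), array([20.7, 25.8]), 20.41) 53.1
 dark 110 (array([ 496.1, -116.4]), array([22.5, 23.2]), 80.6) ray50 [ 495.4 -117.5   52. ] [406. 280.]
scene b [544. -14.  18.] hsv base [ 24 101 237] blank [ 15 135 195] bench [ 16 149 215]
 pale 10 1566 (array([487.5,  -6.8]), array([ 38.8, 179.9]), 29.01) z 16.9
 pale 54 504 (array([608.2,  88.4]), array([ 24.8, 132.2]), 28.6) z 56.9
 brown 2029 (array([593.2,  11.1]), array([ 63.6, 159.7]), 28.02) 50.8
 brown 278 (array([390.8, -73.6]), array([52.4, 26.3]), 26.61) 55.0
 brown 240 (array([598.,  83.]), array([  6. , 133.9]), 29.59) 51.4
 dark 36 (array([ 493.7, -123.9]), array([17.2, 24.6]), 72.54) ray50 [ 493.6 -125.8   52. ] [375. 354.]
 dark 8 (array([554.7, -72. ]), array([13.2,  0.2]), 36.12) ray50 [551.7 -73.7  52. ] [370. 314.]
 dark 5 (array([ 495.5, -109.1]), array([2.5, 6.6]), 67.51) ray50 [ 498.3 -107.6   52. ] [368. 346.]
```

```bash
cat > p.py <<'E'
from h import *
import sys
yaw=0.503; O=np.array([565.4,-0.6,0]); J=R.from_euler('z',yaw)
def go(x,y,z):
    s=ctrl.read_state(); T=R.from_euler('xyz',s['tool_rot'])
    t=O+J.apply([x,y,z]); G=R.from_euler('xyz',[np.pi,0,yaw+np.pi])
    print((x,y,z),'shift cm',(T.inv().apply(t-s['eef_pos'])/10).round(2),'rot',(T.inv()*G).as_rotvec().round(3))
def st():
    s=ctrl.read_state(); print('t',s['clock'],'jig',J.inv().apply(s['eef_pos']-O).round(1),'rot',s['tool_rot'].round(3),'F jig',J.inv().apply(s['force']).round(2),'w',round(s['width'],1),'q7',s['qpos'][6].round(2))
if __name__=='__main__':
    st()
    a=list(map(float,sys.argv[1:]))
    for i in range(0,len(a),3): go(*a[i:i+3])
E
python3 p.py -38 -2.4 150
```

```text
t 0.1 jig [-62.6 757.6 230.5] rot [-3.14  -0.     2.916] F jig [-0.48 -0.45 -0.51] w 85.3 q7 -0.02
(-38.0, -2.4, 150.0) shift cm [-52.45 -55.04   8.14] rot [-0.002 -0.001 -0.729]
```

Call:
{"op": "step_arm", "data": {"commands": [-52.5, -55, 0, 0, 0, -0.729, 0, -52.5, -55, 0, 0, 0, -0.729, 0, -52.5, -55, 0, 0, 0, -0.729, 0, -52.5, -55, 0, 0, 0, -0.729, 0, -52.5, -55, 0, 0, 0, -0.729, 0, -52.5, -55, 0, 0, 0, -0.729, 0, -52.5, -55, 0, 0, 0, -0.729, 0, -52.5, -55, 0, 0, 0, -0.729, 0, -52.5, -55, 0, 0, 0, -0.729, 0, -52.5, -55, 0, 0, 0, -0.729, 0]}}

```text
clock: 1.1
eef_pos: [401.6, 201.8, 231.3]
tool_rot: [3.142, 0.0, -2.638]
force: [2.2, 1.4, 1.1]
width: 0.4
gripper_force: 0.0
```

```bash
python3 p.py -38 -2.4 150
```

```text
t 1.1 jig [-45.9 256.3 231.3] rot [ 3.142  0.    -2.638] F jig [2.6  0.16 1.1 ] w 0.4 q7 1.48
(-38.0, -2.4, 150.0) shift cm [ -0.79 -25.87   8.13] rot [0. 0. 0.]
```

Call:
{"op": "step_arm", "data": {"commands": [-0.8, -25.9, 5, 0, 0, 0, 0, -0.8, -25.9, 5, 0, 0, 0, 0, -0.8, -25.9, 5, 0, 0, 0, 0, -0.8, -25.9, 5, 0, 0, 0, 0, -0.8, -25.9, 5, 0, 0, 0, 0, -0.8, -25.9, 5, 0, 0, 0, 0, -0.8, -25.9, 5, 0, 0, 0, 0, -0.8, -25.9, 5, 0, 0, 0, 0, -0.8, -25.9, 5, 0, 0, 0, 0, -0.8, -25.9, 5, 0, 0, 0, 0]}}

```text
clock: 2.1
eef_pos: [532.5, -17.4, 181.7]
tool_rot: [3.141, 0.0, -2.635]
force: [-0.4, 0.1, -0.0]
width: -0.1
gripper_force: 0.0
```

```bash
python3 p.py -40 -2.4 80
```

```text
t 2.1 jig [-36.9   1.1 181.7] rot [ 3.141  0.    -2.635] F jig [-0.29  0.25 -0.03] w -0.1 q7 1.99
(-40.0, -2.4, 80.0) shift cm [ 0.31 -0.36 10.17] rot [0.    0.    0.003]
```

Call:
{"op": "step_arm", "data": {"commands": [0.4, 0, 3, 0, 0, 0, 0, 0.4, 0, 6, 0, 0, 0, 0, 0.4, 0, 9, 0, 0, 0, 0, 0.4, 0, 11, 0, 0, 0, 0, 0.4, 0, 13, 0, 0, 0, 0, 0.4, 0, 14, 0, 0, 0, 0, 0.4, 0, 15, 0, 0, 0, 0, 0.4, 0, 15, 0, 0, 0, 0, 0.4, 0, 15, 0, 0, 0, 0]}}

```text
clock: 3.0
eef_pos: [529.8, -21.0, 31.8]
tool_rot: [-3.141, 0.001, -2.638]
force: [0.2, 0.2, 0.3]
width: -0.2
gripper_force: 0.0
```

```bash
python3 p.py
python3 - <<'E'
from h import *
d=grab('scene'); cv2.imwrite('pics/s1.png',cv2.resize(d['image'][220:400,220:460,::-1],(720,540)))
E
```

```text
t 3.0 jig [-41.1  -0.7  31.8] rot [-3.141e+00  1.000e-03 -2.638e+00] F jig [0.28 0.03 0.28] w -0.2 q7 1.96
```

View pics/s1.png

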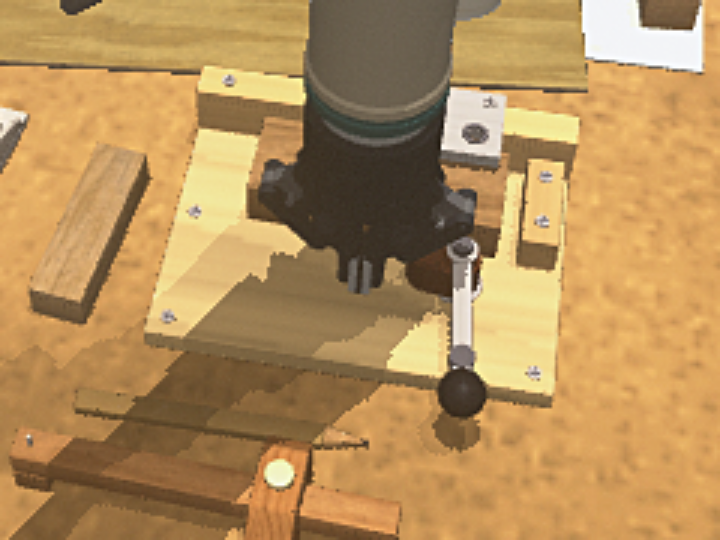

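Call:
{"op": "step_arm", "data": {"commands": [-0.8, -0.1, 0.2, 0, 0, 0, 0, -1.6, -0.1, 0.2, 0, 0, 0, 0, -2.2, -0.1, 0.2, 0, 0, 0, 0, -2.6, -0.1, 0.2, 0, 0, 0, 0, -2.8, -0.1, 0.2, 0, 0, 0, 0, -3.0, -0.1, 0.2, 0, 0, 0, 0, -3.1, -0.1, 0.2, 0, 0, 0, 0, -3.2, -0.1, 0.2, 0, 0, 0, 0, -3.3, -0.1, 0.2, 0, 0, 0, 0, -3.4, -0.1, 0.2, 0, 0, 0, 0]}}

```text
clock: 4.05
eef_pos: [559.1, -6.1, 29.2]
tool_rot: [3.141, -0.001, -2.639]
force: [-1.3, -0.9, -0.2]
width: 0.1
gripper_force: 0.5
```

```bash
python3 p.py; python3 meas.py 1 | grep -E "top|scene|brown"
```

```text
t 4.05 jig [-8.1 -1.8 29.2] rot [ 3.141e+00 -1.000e-03 -2.639e+00] F jig [-1.58 -0.11 -0.23] w 0.1 q7 1.94
top b [562.   6.  18.] hsv base [ 18 114 201] blank [82 64 44] bench [ 18  55 120]
 brown 848 (array([574.3,  49.2]), array([60. , 78.4]), 28.8) 50.5
 brown 10 (array([620.5,  42. ]), array([ 1.7, 16.8]), 31.07) 52.9
 brown 7 (array([587. , 100.7]), array([ 0.9, 11.9]), 28.22) 51.0
scene b [544. -14.  18.] hsv base [ 18 121 145] blank [17 92 58] bench [ 17 148 224]
 brown 382 (array([559. ,  86.6]), array([70.4, 90. ]), 28.82) 50.4
 brown 292 (array([620.6, -54.4]), array([35.9, 72.3]), 85.36) 50.8
 brown 273 (array([390.7, -73.8]), array([51.2, 26.2]), 26.22) 55.0
```

Call:
{"op": "step_arm", "data": {"commands": [-0.1, 0, 0, 0, 0, 0, 0, -0.2, 0, 0, 0, 0, 0, 0, -0.3, 0, 0, 0, 0, 0, 0, -0.4, 0, 0, 0, 0, 0, 0, -0.5, 0, 0, 0, 0, 0, 0, -0.55, 0, 0, 0, 0, 0, 0, -0.6, 0, 0, 0, 0, 0, 0, -0.6, 0, 0, 0, 0, 0, 0]}}

```text
clock: 4.95
eef_pos: [564.8, -2.9, 29.3]
tool_rot: [-3.142, -0.0, -2.638]
force: [-0.3, -1.1, -0.6]
width: 0.2
gripper_force: 0.5
```

```bash
python3 p.py; python3 meas.py 1 | grep -E "top|scene|brown"|head -3
```

```text
t 4.95 jig [-1.6 -1.8 29.3] rot [-3.142 -0.    -2.638] F jig [-0.77 -0.87 -0.62] w 0.2 q7 1.94
top b [562.   6.  18.] hsv base [ 17 116 202] blank [ 18  59 133] bench [15 53 87]
 brown 884 (array([582.9,  54.7]), array([63.5, 90.7]), 36.29) 50.8
 brown 3 (array([576.1, 120.3]), array([0.2, 4.7]), 33.44) 50.4
```

Call:
{"op": "step_arm", "data": {"commands": [-0.05, 0, 0, 0, 0, 0, 0, -0.1, 0, 0, 0, 0, 0, 0, -0.1, 0, 0, 0, 0, 0, 0]}}

```text
clock: 5.35
eef_pos: [565.4, -2.8, 29.3]
tool_rot: [-3.142, -0.001, -2.639]
force: [-1.9, -1.6, 1.5]
width: 0.2
gripper_force: 1.4
```

Call:
{"op": "step_arm", "data": {"commands": [-0.05, 0, 0, 0, 0, 0, 0, -0.1, 0, 0, 0, 0, 0, 0, -0.1, 0, 0, 0, 0, 0, 0]}}

```text
clock: 5.65
eef_pos: [565.4, -2.8, 29.2]
tool_rot: [3.141, -0.003, -2.639]
force: [-4.4, -3.6, 3.4]
width: -0.1
gripper_force: 2.7
```

```bash
python3 p.py
```

```text
t 5.65 jig [-1.1 -1.9 29.2] rot [ 3.141e+00 -3.000e-03 -2.639e+00] F jig [-5.6  -1.07  3.4 ] w -0.1 q7 1.94
```

Call:
{"op": "step_arm", "data": {"commands": [-0.05, 0, 0, 0, 0, 0, 0, -0.05, 0, 0, 0, 0, 0, 0, -0.05, 0, 0, 0, 0, 0, 0, 0.3, 0, 0, 0, 0, 0, 0, 1, 0, 0, 0, 0, 0, 0, 3, 0, 0, 0, 0, 0, 0, 4, 0, -2, 0, 0, 0, 0, 4, 0, -6, 0, 0, 0, 0, 4, 6, -9, 0, 0, 0, 0, 4, 10, -9, 0, 0, 0, 0]}}

```text
clock: 6.65
eef_pos: [488.8, 61.3, 121.0]
tool_rot: [-3.139, 0.007, -2.643]
force: [0.3, 2.0, 0.0]
width: -0.1
gripper_force: 0.0
```

```bash
python3 p.py 38 105 120
```

```text
t 6.65 jig [-37.3  91.2 121. ] rot [-3.139  0.007 -2.643] F jig [1.23 1.65 0.04] w -0.1 q7 1.82
(38.0, 105.0, 120.0) shift cm [-7.52  1.41  0.15] rot [-0.002  0.007 -0.005]
```

Call:
{"op": "step_arm", "data": {"commands": [-3, 1, 0, 0, 0, 0, 0, -6, 1, 0, 0, 0, 0, 0, -7.8, 1, 0, 0, 0, 0, 0, -7.8, 1, 0, 0, 0, 0, 0, -7.8, 1, 0, 0, 0, 0, 0]}}

```text
clock: 7.15
eef_pos: [549.0, 107.8, 118.2]
tool_rot: [3.141, -0.001, -2.638]
force: [-0.1, -0.7, -0.2]
width: -0.1
gripper_force: 0.0
```

```bash
python3 p.py 38 105 30; python3 meas.py 1 | grep -E "top|scene|brown"
```

```text
t 7.15 jig [ 37.9 102.8 118.2] rot [ 3.141e+00 -1.000e-03 -2.638e+00] F jig [-0.42 -0.53 -0.23] w -0.1 q7 1.78
(38.0, 105.0, 30.0) shift cm [-0.02  0.21  8.82] rot [ 0.    -0.001  0.001]
top b [562.   6.  18.] hsv base [ 19  53 139] blank [ 15 127 161] bench [ 16 147 165]
 brown 1012 (array([612. ,  -4.6]), array([ 60.8, 111.6]), 29.33) 50.7
 brown 158 (array([640.3, -78.9]), array([64.5, 22.1]), 33.67) 47.5
 brown 114 (array([400.4, -66.7]), array([24.2, 25.9]), 27.16) 54.1
scene b [544. -14.  18.] hsv base [ 25  94 246] blank [ 15 126 209] bench [ 17 146 226]
 brown 2311 (array([602.1,  23.4]), array([ 85.3, 249.6]), 22.99) 51.1
 brown 268 (array([390.6, -73.8]), array([51.8, 26. ]), 26.76) 55.0
 brown 80 (array([ 492.3, -121.3]), array([18.1, 26.5]), 16.94) 53.7
```

Call:
{"op": "step_arm", "data": {"commands": [0, 0.5, 2, 0, 0, 0, 0, 0, 0.5, 5, 0, 0, 0, 0, 0, 0.5, 7, 0, 0, 0, 0, 0, 0.5, 8, 0, 0, 0, 0, 0, 0.5, 8.8, 0, 0, 0, 0, 0, 0.5, 8.8, 0, 0, 0, 0, 0, 0.5, 8.8, 0, 0, 0, 0]}}

```text
clock: 7.95
eef_pos: [547.7, 112.1, 31.1]
tool_rot: [-3.141, 0.001, -2.639]
force: [0.4, 0.5, -0.6]
width: -0.0
gripper_force: 0.0
```

```bash
python3 p.py
python3 - <<'E'
from h import *
d=grab('scene'); cv2.imwrite('pics/s2.png',cv2.resize(d['image'][220:400,220:460,::-1],(720,540)))
E
```

```text
t 7.95 jig [ 38.8 107.3  31.1] rot [-3.141e+00  1.000e-03 -2.639e+00] F jig [ 0.57  0.24 -0.62] w -0.0 q7 1.76
```

View pics/s2.png

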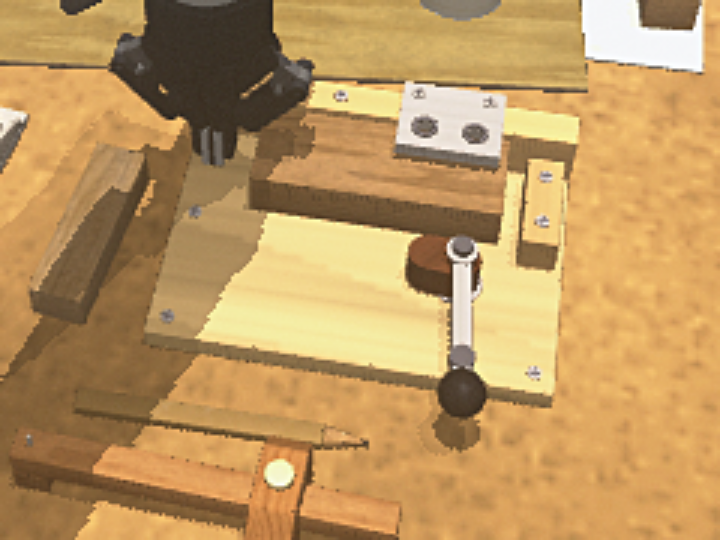

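Call:
{"op": "step_arm", "data": {"commands": [0, -0.6, 0.2, 0, 0, 0, 0, 0, -1.0, 0.2, 0, 0, 0, 0, 0, -1.2, 0.2, 0, 0, 0, 0, 0, -1.4, 0.2, 0, 0, 0, 0, 0, -1.55, 0.2, 0, 0, 0, 0, 0, -1.7, 0.2, 0, 0, 0, 0, 0, -1.85, 0.2, 0, 0, 0, 0, 0, -2.0, 0.2, 0, 0, 0, 0, 0, -2.15, 0.2, 0, 0, 0, 0, 0, -2.3, 0.2, 0, 0, 0, 0]}}

```text
clock: 9.0
eef_pos: [558.5, 92.0, 28.5]
tool_rot: [3.142, 0.0, -2.638]
force: [-0.4, 1.6, 1.2]
width: 0.0
gripper_force: 0.8
```

```bash
python3 p.py; python3 meas.py 1 | grep -E "top|scene|brown"
```

```text
t 9.0 jig [38.6 84.5 28.5] rot [ 3.142  0.    -2.638] F jig [0.44 1.58 1.25] w 0.0 q7 1.79
top b [562.   6.  18.] hsv base [ 20  58 115] blank [16 54 89] bench [ 15 145 163]
 brown 828 (array([619.6, -18.7]), array([60.6, 95.1]), 29.26) 50.7
 brown 175 (array([640.4, -79.8]), array([64.6, 24.2]), 28.81) 47.3
 brown 32 (array([ 492.6, -118. ]), array([20. , 25.8]), 4.32) 54.4
scene b [544. -14.  18.] hsv base [ 18 117 186] blank [ 16 134 205] bench [ 17 145 228]
 brown 1882 (array([612.9,  -3.4]), array([ 64.9, 200.4]), 29.5) 50.8
 brown 276 (array([390.4, -73.8]), array([51.2, 26. ]), 27.12) 55.2
 brown 80 (array([ 491.2, -122.3]), array([14.3, 26.7]), 23.13) 53.5
```

Call:
{"op": "step_arm", "data": {"commands": [0, -0.1, 0, 0, 0, 0, 0, 0, -0.2, 0, 0, 0, 0, 0, 0, -0.3, 0, 0, 0, 0, 0, 0, -0.4, 0, 0, 0, 0, 0, 0, -0.45, 0, 0, 0, 0, 0, 0, -0.45, 0, 0, 0, 0, 0]}}

```text
clock: 9.7
eef_pos: [560.4, 88.2, 28.5]
tool_rot: [3.141, -0.0, -2.638]
force: [-1.3, 2.6, 0.5]
width: -0.2
gripper_force: 1.1
```

Call:
{"op": "step_arm", "data": {"commands": [0, -0.05, 0, 0, 0, 0, 0, 0, -0.1, 0, 0, 0, 0, 0, 0, -0.1, 0, 0, 0, 0, 0]}}

```text
clock: 10.0
eef_pos: [560.4, 88.2, 28.5]
tool_rot: [3.14, -0.0, -2.638]
force: [-2.3, 4.1, 2.7]
width: 0.3
gripper_force: 2.5
```

```bash
python3 p.py
```

```text
t 10.0 jig [38.5 80.2 28.5] rot [ 3.14  -0.    -2.638] F jig [-0.1   4.69  2.73] w 0.3 q7 1.8
```

Call:
{"op": "step_arm", "data": {"commands": [0, -0.05, 0, 0, 0, 0, 0, 0, -0.05, 0, 0, 0, 0, 0, 0, 0, 0, 0, 0, 0, 0, 0, 0.5, 0, 0, 0, 0, 0, 0, 1.5, 0, 0, 0, 0, 0, 0, 2.5, 0, 0, 0, 0, 0, 0, 2.5, -4, 0, 0, 0, 0, 0, 2.5, -9, 0, 0, 0, 0, 8, 2.5, -11, 0, 0, 0, 0, 12, 2.5, -11, 0, 0, 0, 0]}}

```text
clock: 11.0
eef_pos: [464.1, 62.5, 138.0]
tool_rot: [-3.14, 0.006, -2.637]
force: [-0.3, -1.6, -0.9]
width: -0.2
gripper_force: 0.0
```

Call:
{"op": "step_arm", "data": {"commands": [4, -5, 0, 0, 0, 0, 0, 4, -10, 0, 0, 0, 0, 0, 4, -15, 0, 0, 0, 0, 0, 4, -20, 0, 0, 0, 0, 0, 4, -21, 0, 0, 0, 0, 0, 4, -21, 0, 0, 0, 0, 0]}}

```text
clock: 11.6
eef_pos: [530.4, -145.6, 136.0]
tool_rot: [-3.138, 0.0, -2.644]
force: [0.1, 0.3, -0.6]
width: 0.0
gripper_force: 0.0
```

```bash
python3 p.py -118 -112 150; python3 meas.py 1
python3 - <<'E'
from h import *
d=grab('scene'); cv2.imwrite('pics/s3.png',cv2.resize(d['image'][220:400,220:460,::-1],(720,540)))
E
```

```text
t 11.6 jig [-100.6 -110.2  136. ] rot [-3.138  0.    -2.644] F jig [ 0.26  0.24 -0.64] w 0.0 q7 2.19
(-118.0, -112.0, 150.0) shift cm [ 1.74 -0.2  -1.4 ] rot [-0.003  0.    -0.006]
top b [562.   6.  18.] hsv base [ 20 109 220] blank [ 15 129 176] bench [ 17 148 162]
 pale 10 2137 (array([569.6,  15.6]), array([ 87.6, 241.3]), 17.72) z 16.7
 pale 54 582 (array([606.8,  88.7]), array([ 23.4, 133.9]), 29.77) z 56.8
 brown 1902 (array([608.8,  -5.3]), array([ 72.9, 187.5]), 26.49) 50.4
 brown 106 (array([400.5, -66.4]), array([25.2, 25.6]), 26.58) 53.7
 brown 17 (array([ 489.6, -111. ]), array([24.6,  8.4]), 43.66) 53.1
 dark 133 (array([ 495.2, -117.4]), array([24.4, 25. ]), 88.51) ray50 [ 495.5 -118.2   52. ] [406. 280.]
 dark 26 (array([ 513., -105.]), array([ 8.8, 11.7]), 41.01) ray50 [ 513.5 -105.4   52. ] [400. 271.]
scene b [544. -14.  18.] hsv base [ 25  93 248] blank [ 15 129 219] bench [ 18 146 231]
 pale 10 4533 (array([541.7,  22.7]), array([162.8, 183.2]), 29.96) z 16.8
 pale 54 535 (array([608.8,  88.5]), array([ 25.5, 133.1]), 29.16) z 56.8
 brown 1542 (array([582.6,  50.9]), array([ 65.4, 176.9]), 28.42) 50.9
 brown 265 (array([390.8, -73.7]), array([51.9, 26.1]), 26.68) 55.3
 brown 95 (array([ 493.8, -120.6]), array([21.6, 26.3]), 9.38) 54.0
 dark 84 (array([ 494.3, -120.9]), array([22.2, 25.4]), 10.99) ray50 [ 495.6 -122.    52. ] [374. 351.]
 dark 6 (array([556., -71.]), array([9.2, 0.2]), 36.16) ray50 [553.4 -72.4  52. ] [370. 314.]
 dark 3 (array([575.3, -77.4]), array([3.6, 0.3]), 2.02) ray50 [567.3 -80.9  52. ] [378. 311.]
```

View pics/s3.png

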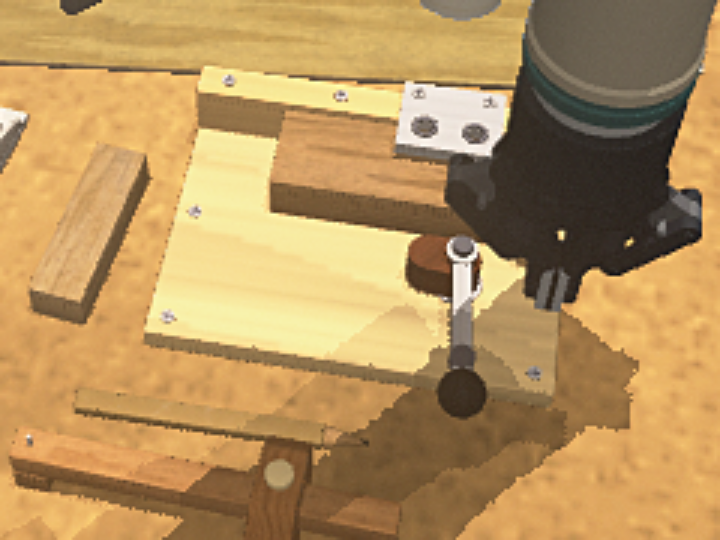

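Call:
{"op": "step_arm", "data": {"commands": [1.8, -0.2, 1, 0, 0, 0, 0, 1.8, -0.2, 3, 0, 0, 0, 0, 1.8, -0.2, 5, 0, 0, 0, 0, 1.8, -0.2, 7, 0, 0, 0, 0, 1.8, -0.2, 8.5, 0, 0, 0, 0, 1.8, -0.2, 9.4, 0, 0, 0, 0, 1.8, -0.2, 9.4, 0, 0, 0, 0, 1.8, -0.2, 9.4, 0, 0, 0, 0]}}

```text
clock: 12.55
eef_pos: [514.5, -151.1, 42.5]
tool_rot: [3.142, 0.0, -2.637]
force: [-0.3, -0.5, 0.2]
width: 0.0
gripper_force: 0.0
```

```bash
cat > lev.py <<'E'
from p import *
from scipy.optimize import brentq
a,b=10.,15.
st(); c=J.inv().apply(ctrl.read_state()['eef_pos']-O)[:2]
for th in np.r_[0.07,0.2:1.55:0.1]:
    al=th-.1745; d=np.array([-np.cos(al),np.sin(al)]); t=np.array([np.sin(al),np.cos(al)])
    s=brentq(lambda s:np.hypot(*np.maximum(abs(s*t)-[a,b],0))-14,5,60)
    p=np.array([-24.6,-60])+95*d-s*t; q=(p-c)/10
    print(round(th,2),'tcp',p.round(1),'row',(-q[0]).round(2),q[1].round(2))
E
python3 lev.py
```

```text
t 12.55 jig [-117.1 -107.4   42.5] rot [ 3.142  0.    -2.637] F jig [-0.54 -0.28  0.22] w 0.0 q7 2.19
0.07 tcp [-116.   -98.9] row -0.11 0.84
0.2 tcp [-120.3  -86.6] row 0.32 2.08
0.3 tcp [-122.5  -77.1] row 0.54 3.02
0.4 tcp [-123.8  -67.8] row 0.67 3.96
0.5 tcp [-124.4  -58.6] row 0.73 4.87
0.6 tcp [-124.1  -49.5] row 0.7 5.79
0.7 tcp [-122.8  -40. ] row 0.57 6.74
0.8 tcp [-120.3  -30.3] row 0.32 7.7
0.9 tcp [-116.7  -20.6] row -0.05 8.67
1.0 tcp [-111.7  -11.1] row -0.54 9.62
1.1 tcp [-105.4   -1.9] row -1.17 10.54
1.2 tcp [-97.9   6.7] row -1.93 11.4
1.3 tcp [-89.5  14.3] row -2.76 12.16
1.4 tcp [-80.8  20.8] row -3.64 12.81
1.5 tcp [-71.7  26.1] row -4.55 13.35
```

Call:
{"op": "step_arm", "data": {"commands": [0, 0.6, 0, 0, 0, 0, 0, 0.1, 1.2, 0, 0, 0, 0, 0, 0.3, 1.8, 0, 0, 0, 0, 0, 0.45, 2.5, 0, 0, 0, 0, 0, 0.55, 3.1, 0, 0, 0, 0, 0, 0.65, 3.8, 0, 0, 0, 0, 0, 0.7, 4.5, 0, 0, 0, 0, 0, 0.7, 5.2, 0, 0, 0, 0, 0, 0.7, 5.8, 0, 0, 0, 0, 0, 0.7, 5.8, 0, 0, 0, 0, 0]}}

```text
clock: 13.55
eef_pos: [479.1, -103.4, 41.9]
tool_rot: [3.14, -0.001, -2.637]
force: [0.9, -0.0, 0.6]
width: 0.4
gripper_force: 0.0
```

```bash
python3 lev.py; python3 meas.py 1 | grep -E "top|scene|dark"
```

```text
t 13.55 jig [-125.2  -48.4   41.9] rot [ 3.140e+00 -1.000e-03 -2.637e+00] F jig [ 0.8  -0.45  0.55] w 0.4 q7 2.12
0.07 tcp [-116.   -98.9] row -0.91 -5.05
0.2 tcp [-120.3  -86.6] row -0.48 -3.81
0.3 tcp [-122.5  -77.1] row -0.26 -2.87
0.4 tcp [-123.8  -67.8] row -0.13 -1.93
0.5 tcp [-124.4  -58.6] row -0.08 -1.02
0.6 tcp [-124.1  -49.5] row -0.1 -0.1
0.7 tcp [-122.8  -40. ] row -0.23 0.85
0.8 tcp [-120.3  -30.3] row -0.48 1.81
0.9 tcp [-116.7  -20.6] row -0.85 2.78
1.0 tcp [-111.7  -11.1] row -1.34 3.73
1.1 tcp [-105.4   -1.9] row -1.97 4.65
1.2 tcp [-97.9   6.7] row -2.73 5.51
1.3 tcp [-89.5  14.3] row -3.56 6.27
1.4 tcp [-80.8  20.8] row -4.44 6.92
1.5 tcp [-71.7  26.1] row -5.35 7.46
top b [562.   6.  18.] hsv base [ 21 104 223] blank [ 15 130 178] bench [15 61 75]
 dark 88 (array([483. , -72.9]), array([16., 26.]), 33.68) ray50 [482.1 -73.3  52. ] [385. 286.]
 dark 9 (array([499.4, -72.2]), array([4.1, 9. ]), 1.8) ray50 [499.3 -73.6  52. ] [385. 278.]
scene b [544. -14.  18.] hsv base [ 24  96 244] blank [ 15 129 210] bench [ 17 146 227]
 dark 95 (array([473.5, -84.7]), array([12.1, 36.3]), 1.56) ray50 [472.3 -85.5  52. ] [349. 349.]
 dark 23 (array([ 479.2, -117.7]), array([2.4, 5.5]), 33.38) ray50 [ 483.3 -115.6   52. ] [367. 354.]
 dark 14 (array([ 471.6, -110.8]), array([2.5, 3.2]), 89.05) ray50 [ 475.5 -108.5   52. ] [361. 355.]
```

Call:
{"op": "step_arm", "data": {"commands": [-0.1, 0.4, 0, 0, 0, 0, 0, -0.2, 0.85, 0, 0, 0, 0, 0, -0.35, 1.35, 0, 0, 0, 0, 0, -0.5, 1.85, 0, 0, 0, 0, 0, -0.65, 2.3, 0, 0, 0, 0, 0, -0.85, 2.8, 0, 0, 0, 0, 0, -1.1, 3.3, 0, 0, 0, 0, 0, -1.35, 3.75, 0, 0, 0, 0, 0, -1.65, 4.2, 0, 0, 0, 0, 0, -2.0, 4.65, 0, 0, 0, 0, 0]}}

```text
clock: 14.65
eef_pos: [475.4, -53.7, 42.1]
tool_rot: [3.142, -0.0, -2.638]
force: [0.1, -1.9, 0.9]
width: -0.0
gripper_force: 0.7
```

```bash
python3 lev.py|sed -n '1p;10,$p'
python3 - <<'E'
from h import *
d=grab('scene'); cv2.imwrite('pics/s4.png',cv2.resize(d['image'][220:400,220:460,::-1],(720,540)))
E
```

```text
t 14.65 jig [-104.5   -3.1   42.1] rot [ 3.142 -0.    -2.638] F jig [-0.87 -1.73  0.94] w -0.0 q7 2.05
0.9 tcp [-116.7  -20.6] row 1.22 -1.75
1.0 tcp [-111.7  -11.1] row 0.72 -0.8
1.1 tcp [-105.4   -1.9] row 0.1 0.12
1.2 tcp [-97.9   6.7] row -0.66 0.98
1.3 tcp [-89.5  14.3] row -1.5 1.74
1.4 tcp [-80.8  20.8] row -2.37 2.39
1.5 tcp [-71.7  26.1] row -3.28 2.93
```

View pics/s4.png

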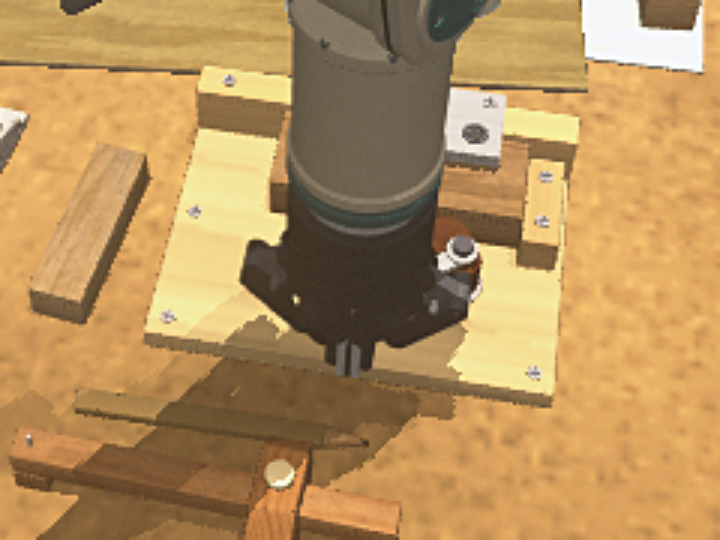

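Call:
{"op": "step_arm", "data": {"commands": [-0.3, 0.5, 0, 0, 0, 0, 0, -0.65, 0.95, 0, 0, 0, 0, 0, -0.95, 1.25, 0, 0, 0, 0, 0, -1.25, 1.5, 0, 0, 0, 0, 0, -1.5, 1.75, 0, 0, 0, 0, 0, -1.75, 1.95, 0, 0, 0, 0, 0, -1.95, 2.1, 0, 0, 0, 0, 0, -1.95, 2.1, 0, 0, 0, 0, 0]}}

```text
clock: 15.5
eef_pos: [482.4, -25.9, 42.1]
tool_rot: [3.141, 0.0, -2.638]
force: [-0.2, -1.0, 0.4]
width: -0.0
gripper_force: 0.2
```

```bash
python3 lev.py|sed -n '1p;13,$p'
```

```text
t 15.5 jig [-84.9  17.8  42.1] rot [ 3.141  0.    -2.638] F jig [-0.67 -0.79  0.38] w -0.0 q7 2.01
1.2 tcp [-97.9   6.7] row 1.29 -1.12
1.3 tcp [-89.5  14.3] row 0.46 -0.36
1.4 tcp [-80.8  20.8] row -0.42 0.29
1.5 tcp [-71.7  26.1] row -1.33 0.83
```

Now the biting part, 1 to 2 mm per row, checking the force.

Call:
{"op": "step_arm", "data": {"commands": [-0.15, 0.1, 0, 0, 0, 0, 0, -0.3, 0.2, 0, 0, 0, 0, 0, -0.42, 0.29, 0, 0, 0, 0, 0, -0.55, 0.37, 0, 0, 0, 0, 0]}}

```text
clock: 15.9
eef_pos: [485.1, -20.7, 42.1]
tool_rot: [-3.142, -0.001, -2.639]
force: [-1.0, -3.2, 0.1]
width: 0.2
gripper_force: 1.2
```

Call:
{"op": "step_arm", "data": {"commands": [-0.15, 0.1, 0, 0, 0, 0, 0, -0.3, 0.18, 0, 0, 0, 0, 0, -0.4, 0.23, 0, 0, 0, 0, 0, -0.4, 0.23, 0, 0, 0, 0, 0]}}

```text
clock: 16.3
eef_pos: [487.3, -16.9, 42.0]
tool_rot: [-3.142, -0.001, -2.639]
force: [-1.8, -4.2, -0.1]
width: 0.3
gripper_force: 1.9
```

```bash
python3 lev.py|sed -n '1p;13,$p'
```

```text
t 16.3 jig [-76.2  23.3  42. ] rot [-3.142e+00 -1.000e-03 -2.639e+00] F jig [-3.57 -2.82 -0.15] w 0.3 q7 1.99
1.2 tcp [-97.9   6.7] row 2.16 -1.67
1.3 tcp [-89.5  14.3] row 1.33 -0.91
1.4 tcp [-80.8  20.8] row 0.45 -0.26
1.5 tcp [-71.7  26.1] row -0.46 0.28
```

Call:
{"op": "step_arm", "data": {"commands": [-0.15, 0.1, 0, 0, 0, 0, 0, -0.3, 0.18, 0, 0, 0, 0, 0, -0.3, 0.18, 0, 0, 0, 0, 0]}}

```text
clock: 16.6
eef_pos: [488.6, -14.2, 41.9]
tool_rot: [3.141, -0.002, -2.639]
force: [-1.8, -5.0, -0.7]
width: 0.1
gripper_force: 2.2
```

Call:
{"op": "step_arm", "data": {"commands": [-0.1, 0.06, 0, 0, 0, 0, 0, -0.2, 0.12, 0, 0, 0, 0, 0, -0.2, 0.12, 0, 0, 0, 0, 0]}}

```text
clock: 16.9
eef_pos: [489.3, -12.4, 41.8]
tool_rot: [3.141, -0.003, -2.639]
force: [-2.2, -5.2, 0.2]
width: -0.2
gripper_force: 2.5
```

```bash
python3 lev.py|sed -n '1p;13,$p'
```

```text
t 16.9 jig [-72.3  26.3  41.8] rot [ 3.141e+00 -3.000e-03 -2.639e+00] F jig [-4.47 -3.5   0.22] w -0.2 q7 1.98
1.2 tcp [-97.9   6.7] row 2.55 -1.97
1.3 tcp [-89.5  14.3] row 1.72 -1.2
1.4 tcp [-80.8  20.8] row 0.84 -0.56
1.5 tcp [-71.7  26.1] row -0.07 -0.02
```

Call:
{"op": "step_arm", "data": {"commands": [-0.1, 0.05, 0, 0, 0, 0, 0, -0.2, 0.1, 0, 0, 0, 0, 0, -0.2, 0.1, 0, 0, 0, 0, 0]}}

```text
clock: 17.2
eef_pos: [490.3, -10.9, 41.8]
tool_rot: [3.141, -0.004, -2.64]
force: [-2.5, -6.5, -0.5]
width: 0.1
gripper_force: 2.9
```

Call:
{"op": "step_arm", "data": {"commands": [-0.1, 0.05, 0, 0, 0, 0, 0, -0.2, 0.1, 0, 0, 0, 0, 0, -0.2, 0.1, 0, 0, 0, 0, 0]}}

```text
clock: 17.5
eef_pos: [490.3, -10.7, 41.7]
tool_rot: [-3.141, -0.006, -2.641]
force: [-4.7, -9.4, 1.2]
width: -0.2
gripper_force: 4.5
```

```bash
python3 lev.py|sed -n '1p;13,$p'
```

```text
t 17.5 jig [-70.6  27.3  41.7] rot [-3.141 -0.006 -2.641] F jig [-8.63 -5.96  1.16] w -0.2 q7 1.98
1.2 tcp [-97.9   6.7] row 2.72 -2.07
1.3 tcp [-89.5  14.3] row 1.89 -1.3
1.4 tcp [-80.8  20.8] row 1.01 -0.66
1.5 tcp [-71.7  26.1] row 0.1 -0.12
```

Position has stopped and the force jumped to 10 N: the lever is at its stop. Retract straight back and up.

Call:
{"op": "step_arm", "data": {"commands": [0, 0, 0, 0, 0, 0, 0, 0, 0, 0, 0, 0, 0, 0, 0.5, -0.2, 0, 0, 0, 0, 0, 1.2, -0.5, 0, 0, 0, 0, 0, 2.2, -0.8, 0, 0, 0, 0, 0, 2.5, -0.8, -3, 0, 0, 0, 0, 2.5, -0.8, -7, 0, 0, 0, 0, 2.5, -0.8, -11, 0, 0, 0, 0, 2.5, -0.8, -15, 0, 0, 0, 0, 2.5, -0.8, -16, 0, 0, 0, 0]}}

```text
clock: 18.5
eef_pos: [477.5, -26.8, 206.1]
tool_rot: [-3.138, 0.007, -2.638]
force: [1.4, -0.1, -0.9]
width: -0.2
gripper_force: 0.0
```

Call:
{"op": "step_arm", "data": {"commands": [3, 5, 0, 0, 0, 0, 0, 5, 10, 0, 0, 0, 0, 0, 6, 15, 0, 0, 0, 0, 0, 6, 20, 0, 0, 0, 0, 0, 6, 25, 0, 0, 0, 0, 0, 6, 25, 0, 0, 0, 0, 0, 6, 25, 0, 0, 0, 0, 0]}}

```text
clock: 19.2
eef_pos: [300.6, 165.1, 201.9]
tool_rot: [3.141, 0.0, -2.632]
force: [0.3, 0.2, -0.3]
width: -0.0
gripper_force: 0.0
```

```bash
python3 p.py; python3 meas.py 1 | grep -E "top|scene|dark|brown"
python3 - <<'E'
from h import *
d=grab('scene'); cv2.imwrite('pics/s5.png',cv2.resize(d['image'][220:400,220:460,::-1],(720,540)))
E
```

```text
t 19.2 jig [-152.1  272.8  201.9] rot [ 3.141  0.    -2.632] F jig [ 0.34  0.02 -0.29] w -0.0 q7 1.43
top b [562.   6.  18.] hsv base [ 21 108 218] blank [ 14 128 173] bench [ 17 144 163]
 brown 1904 (array([605.8,  -7.3]), array([ 73.8, 185.3]), 29.08) 50.5
 brown 112 (array([402., -66.]), array([27.3, 26. ]), 23.12) 53.8
 brown 17 (array([629.3,   2.7]), array([8.6, 6.7]), 88.33) 51.2
 dark 105 (array([507.8,   5.6]), array([22.8, 21. ]), 87.82) ray50 [508.1   4.9  52. ] [347. 274.]
 dark 1 (array([580.9, -44.3]), array([0., 0.]), 0.0) ray50 [579.  -42.8  52. ] [369. 240.]
 dark 1 (array([574. , -48.1]), array([0., 0.]), 0.0) ray50 [572.6 -46.8  52. ] [371. 243.]
scene b [544. -14.  18.] hsv base [ 25  98 241] blank [ 15 129 207] bench [ 17 150 223]
 brown 2255 (array([597.2,  17.3]), array([ 78.7, 249.9]), 27.87) 50.7
 brown 183 (array([382.8, -77.6]), array([34.1, 26.3]), 26.25) 55.1
 brown 90 (array([403.2, -67.7]), array([22.8, 25.6]), 25.9) 54.8
 dark 4 (array([5.197e+02, 5.000e-01]), array([7.1, 0.4]), 88.63) ray50 [522.4   2.4  52. ] [326. 302.]
 dark 2 (array([522.7, -18.4]), array([5.1, 0. ]), -165.01) ray50 [519.1 -20.8  52. ] [336. 310.]
 dark 1 (array([572.7, -71.3]), array([0., 0.]), 0.0) ray50 [577.1 -69.   52. ] [376. 304.]
```

View pics/s5.png

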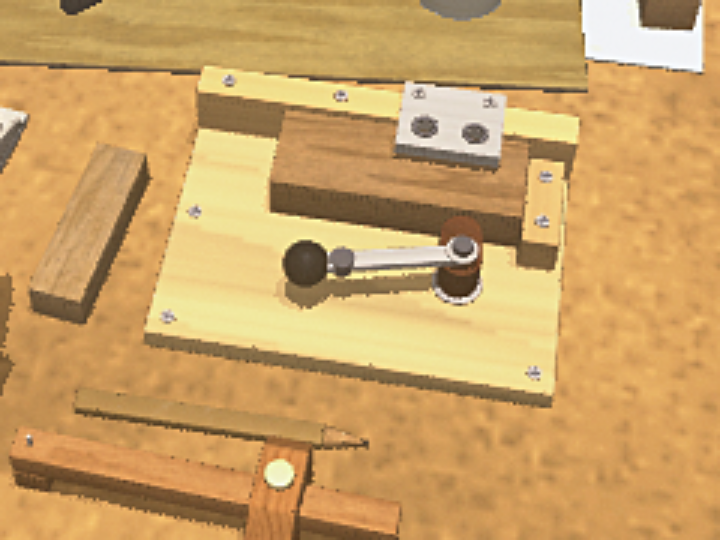

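The picture shows the blank flush on the fence, its right end on the stop at (525, 215), the cam on its near edge at (460, 235), and the lever at its stop with the knob at (305, 263).

```bash
python3 -c "
from cell import ctrl
print(ctrl.finish_job())"
```

```text
the job is handed in; nothing more can be done
None
```

I handed the job in: camera checks show the blank flush along the fence and against the end stop, the cam lever at its stop (about 1.5 rad) with the cam on the blank, and no visible movement of the gauge, pencil or offcut; the hand-in returned no verdict.

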